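# Feed three coffee pods through the gate of the pod rail

## Task

Fill the wooden pod rail for breakfast: with the fingertips, push the three coffee pods along the worktop through the gap between the two brass posts, one at a time, first the red one, then the blue, then the yellow, until all three stand in a row wholly inside, past the posts. Only push them: do not lift or tip a pod, and leave the salt shaker, the spice jar and the honey jar where they stand.

Things in the scene. Friction and masses are not known exactly. Their poses are not given: they have to be found in the camera images.
- pod_rail: low bottomless frame of light wood, fixed to the worktop: a straight lane 50 mm wide and 140 mm long between rails 10 mm thick and 20 mm high, closed at its far end; three pods in a row leave 20 mm spare. Origin: on the worktop, midway between the brass posts at its open end; x points into the lane along its middle (away from the robot; the pods wait to the left and right of the mouth, 12 to 22 cm from the gate), y across it, z up.
- gate (a point): the gate at the lane's open end, midway between two brass posts 10 mm across and 32 mm high, 48 mm clear between them, on the worktop. From the posts two wooden wings, 20 mm high, flare out to a mouth about 115 mm wide over all, 30 mm in front of the gate. A pod is wholly inside when its centre is 20 mm or more past this point along the lane.
- lane_end (a point): middle of the inner face of the lane's closed end, on the worktop, 140 mm from the gate.
- pod_red: red coffee pod, a squat cup standing upside down on its rim: rim 40 mm across and 5 mm high, above it the body tapers from 35 mm to 22 mm across at the top, 24 mm high in all, about 20 g; slides freely on the worktop when pushed. Origin: centre of its underside, on the worktop; z up.
- pod_blue: blue coffee pod, a squat cup standing upside down on its rim: rim 40 mm across and 5 mm high, above it the body tapers from 35 mm to 22 mm across at the top, 24 mm high in all, about 20 g; slides freely on the worktop when pushed. Origin: centre of its underside, on the worktop; z up.
- pod_yellow: yellow coffee pod, a squat cup standing upside down on its rim: rim 40 mm across and 5 mm high, above it the body tapers from 35 mm to 22 mm across at the top, 24 mm high in all, about 20 g; slides freely on the worktop when pushed. Origin: centre of its underside, on the worktop; z up.
- salt_shaker: salt shaker, 44 mm across and 90 mm high, loose beside the rail's lane; leave it alone. Origin: centre of its underside.
- spice_1: glass spice jar with a red cap, 45 mm across and 106 mm high, loose on the other side of the lane; leave it alone. Origin: centre of its underside.
- honey_jar: honey jar with a green lid, 68 x 74 mm and 84 mm high, loose on the worktop to the left; leave it alone. Origin: centre of its underside.
Not all that is in view belongs to the job. There is more than one size of the pod_rail; the job needs the larger.

How it is judged:
By the outcome, as a careful person would: the job done as asked, in the order asked, and still so for the second after the job is handed in, with the robot touching nothing.
It also fails if it takes over 72 s, if anything falls off the work surface, if the arm or the gripper's body presses on something with over 40 N, if the wrist force passes 120 N, or if a joint passes its speed limit or range.

## Robot

A 6-joint arm with a two-finger parallel gripper is mounted at the origin on a cart in front of the work surface, level with it; the furniture and walls round the work are solid. World frame = base frame: x ahead of the robot, y to its left, z up, the work surface at z = 0. Lengths are in m, angles in rad, forces in N, time in s.
With the tool pointing down it reaches from about 0.225 to 0.875 m from the base axis. Payload 3.4 kg.
Tool frame: the origin (TCP) lies between the finger pads; the fingertips stand 11 mm ahead of it and the grasp point (between the pads) lies 8 mm behind it; z points along the fingers, y is the line along which they close (so a half turn about z gives the same grasp; the last joint's range is limited). The gripper opens to 85 mm and grips with 20 to 120 N. Pads are 22 mm wide; open, the fingers measure 114 mm over their backs; the gripper's body (76 mm by 85 mm) begins 54 mm behind the grasp point. The pads swing forward as they close: fully open they stand 13 mm farther back than shut.
Start: joints at [1.117, 0.276, 1.505, -0, 1.361, -0.121], TCP at [0.188, 0.543, 0.242] pointing down, gripper open.
Joint ranges: [-2.89, 2.89], [-0.75, 2.08], [0.22, 2.7], [-1.18, 4.32], [0.11, 2.71], [-2.7, 2.7]. Speed limits (rad/s): [2.57, 2.57, 3.14, 3.14, 3.14, 3.14].

## Interface

Orientations are given as a unit quaternion [w, x, y, z].
In Python, from rig import manip, imaging gives the robot as it stands. The module is installed in compiled form; this text tells all that it offers.
- The arm moves only by the tool jog_arm, never from a script. Its argument "deltas" is one flat list of numbers, 7 for each row, row after row: the turn, a rotation vector about the world's x, y, z in degrees, then the shift along the world's x, y, z in mm, then the opening, from 0 (shut) to 1 (fully open). In form: [ax, ay, az, tx, ty, tz, gripper, ax, ay, az, tx, ty, tz, gripper, ...]. A call has 1 to 20 rows; each row is the pose to reach, as a shift and turn from the pose commanded when the call began; what a row does not reach only later rows make up. A row lasts 1/10 s, in which the tool goes at most 50 mm and 8.59 degrees, less where a joint would pass 70% of its speed; a pose out of reach is approached as far as the arm can. A call with a gripper value outside its range is refused whole. The fingers move at their own pace and stop on an object; "grip_force" is the grip in N (left out, the last holds). Time passes only in rows, so rows that repeat a pose let the fingers close. It gives the time, the measured TCP pose, the force, the opening and the grip force at its end, in the units of the state.
- manip.get_state(): the state, without advancing time (a new reading comes with each control period).
- imaging.get_image(name): name is "scene" or "side" or "wrist"; returns the picture (384x512x3 uint8, blue, green, red); there is no depth.
- imaging.calibration(name): a dict with "mtx" (3x3 intrinsics, pixels), "cam_to_world" (4x4, takes a point from camera to world coordinates). Camera axes: x right, y down, z forward; pixel columns grow to the right and rows downward; lengths in m; the calibration is good to about 2 mm. The wrist camera is an equidistant fisheye: a pixel r from the principal point sees the ray r / f radians off the axis. A picture is of the moment at which its call begins: read the wrist's pose just before it. calibration takes no time and is no camera call; for the wrist camera it gives the pose at the moment of the call.
- manip.sign_off(): hands the job in; it is judged then, once.
The state is a dict: "clock": time; "qpos": joint angles; "qd": joint speeds; "effort": joint torques, N m; "position": TCP position; "ee_rot": TCP orientation; "contact_force": force on the tool from outside, world axes, zero at the start; "moment": the same for the moment, N m; "width": finger opening in m; "gripper_force": force on a finger pad.
Only numpy, scipy, OpenCV 4.12 (cv2) and the standard library are available. Lean on these libraries where they do the work, as an engineer would, in place of code of your own. Each camera call takes 0.05 s, during which the arm holds its last target. There are 200 camera calls.

## Working session

There is one attempt and no reset: what is moved stays moved. The work goes in short steps, Python scripts to look and compute and a tool call to move; the robot and the scene stay as the last step left them, time stands still between calls to the robot, and variables do not carry over. Pictures are saved under pics/ and viewed, at most 10 in all, crops included, and the job is handed in when it is done.

Besides the shell and the picture viewer there is one more tool, called after "Emit:" as name(argument=value, ...) on one line, values as JSON. jog_arm: Moves the arm, as the interface text tells. Its arguments: {"type":"object","properties":{"deltas":{"type":"array"},"grip_force":{"type":"number"}},"required":["deltas"]}

```bash
mkdir -p pics
cat > h.py <<'E'
import numpy as np, cv2
from rig import manip, imaging
def ray(c,u,v):
    K=c["mtx"];T=np.array(c["cam_to_world"])
    d=T[:3,:3]@np.array([(u-K[0][2])/K[0][0],(v-K[1][2])/K[1][1],1]);return T[:3,3],d
def plane(c,u,v,z=0):
    o,d=ray(c,u,v);return o+d*(z-o[2])/d[2]
def proj(c,p):
    T=np.linalg.inv(np.array(c["cam_to_world"]));q=T[:3,:3]@np.array(p)+T[:3,3];r=np.array(c["mtx"])@q;return r[:2]/r[2]
E
python3 - <<'E'
from h import *
a=imaging.get_image("scene");b=imaging.get_image("side")
cv2.imwrite("pics/a.png",a);cv2.imwrite("pics/b.png",b)
for n in("scene","side"):
    c=imaging.calibration(n);print(np.round(c["mtx"],1).tolist(),np.round(c["cam_to_world"],3).tolist())
s=manip.get_state();print(s["clock"],s["position"],s["ee_rot"],s["width"])
E
```

```text
[[417.0, 0.0, 260.3], [0.0, 417.0, 184.3], [0.0, 0.0, 1.0]] [[-0.865, -0.322, 0.385, 0.067], [-0.501, 0.572, -0.649, 0.842], [-0.011, -0.754, -0.656, 0.824], [0.0, 0.0, 0.0, 1.0]]
[[369.0, 0.0, 257.3], [0.0, 369.0, 189.0], [0.0, 0.0, 1.0]] [[0.938, -0.148, 0.313, 0.169], [-0.346, -0.384, 0.856, -0.858], [-0.006, -0.911, -0.412, 0.496], [0.0, 0.0, 0.0, 1.0]]
0.1 [0.18766081 0.54304113 0.24151513] [-2.34502557e-04  1.65637403e-01  9.86186369e-01 -8.00650136e-04] 0.08539604224717928
```

View pics/a.png

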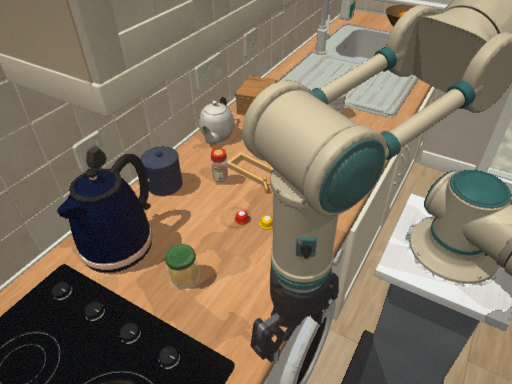

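View pics/b.png

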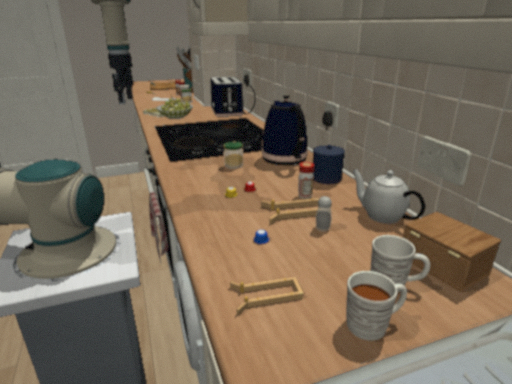

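The scene view shows the red pod at (242,217), yellow at (266,222), the honey jar at (181,265), the spice jar at (219,165) and part of a rail at (245,170). The side view shows two rails, near (265,292) and far (295,208). The far one is between the salt shaker (323,215) and the spice jar (306,180). Blue is at (261,237).

Run:
```python
from h import *
b=cv2.imread("pics/b.png");a=cv2.imread("pics/a.png")
x=cv2.resize(b[160:320,210:370],None,fx=5,fy=5,interpolation=cv2.INTER_CUBIC)[:600]
cv2.imwrite("pics/c.png",b[170:320,215:365].repeat(4,0).repeat(4,1))
def blobs(im,name,lims):
    c=imaging.calibration(name);h=cv2.cvtColor(im,cv2.COLOR_BGR2HSV)
    for k,(lo,hi,z) in lims.items():
        n,l,s,ce=cv2.connectedComponentsWithStats(cv2.inRange(h,np.array(lo),np.array(hi)))
        for i in range(1,n):
            if 25<s[i,4]<900: print(name,k,s[i].tolist(),ce[i].round(1),plane(c,*ce[i],z).round(3))
L={"red":([0,190,90],[7,255,255],.012),"red2":([172,190,90],[180,255,255],.012),"blue":([110,150,100],[125,255,255],.012),"yel":([24,170,120],[34,255,255],.012)}
blobs(b,"side",L);blobs(a,"scene",L)
c=imaging.calibration("side")
```

```text
side red [300, 162, 13, 10, 45] [305.8 167.7] [0.767 0.263 0.012]
side red [245, 185, 10, 6, 44] [249.4 187.8] [0.516 0.167 0.012]
scene red [211, 148, 14, 14, 83] [217.5 155.4] [ 0.735 -0.016  0.012]
scene red [235, 212, 14, 12, 109] [241.4 218.6] [0.517 0.187 0.012]
scene yel [260, 217, 12, 12, 97] [265.6 223.5] [0.451 0.171 0.012]
```

View pics/c.png

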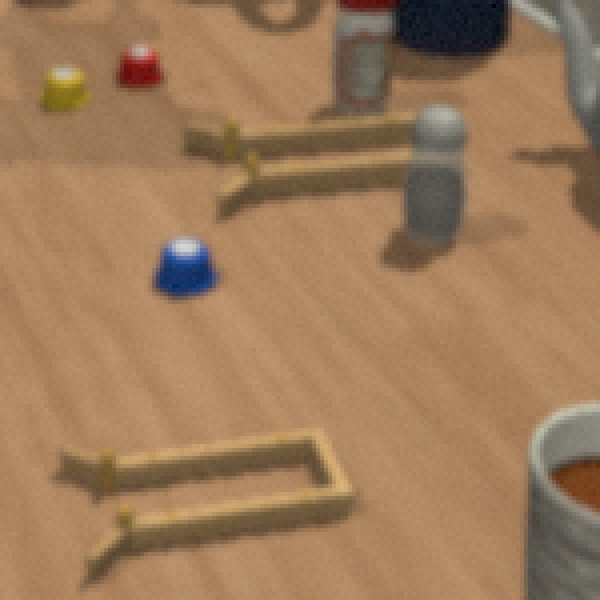

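The crop shows far rail posts topping at about (231,124) and (252,154). The near rail's post tops are at (107,453) and (125,512), with its closed end at (322,430)-(352,487). Now I'll turn these into positions.

Run:
```python
from h import *
c=imaging.calibration("side")
P=lambda u,v,z:plane(c,215+u/4,170+v/4,z).round(4)
for n,u,v,z in [("farL",231,122,.032),("farR",252,153,.032),("farLbase",231,158,0),("farRbase",254,180,0),("nearL",107,453,.032),("nearR",125,512,.032),("nearEndL",322,430,.02),("nearEndR",352,487,.02),("farRailRout",405,184,0),("farRout",260,198,0),("wingL",188,128,.02),("wingR",220,196,.02),("farLtop",415,116,.02),("farLtop0",240,135,.02),("blue",185,243,.024),("bluebase",185,282,0),("yel",65,73,.024),("red",140,50,.024),("salt",433,235,0.0),("spice",360,108,0)]:
    print(n,P(u,v,z))
s=imaging.calibration("scene")
for n,u,v,z in [("endL",228,160,.02),("endR?",243,153,.02),("yel",265.6,223.5,.012),("honey",182,250,.084),("spicetop",218,151,.106)]: print("scene",n,plane(s,u,v,z).round(3))
a=cv2.imread("pics/a.png")
cv2.imwrite("pics/d.png",cv2.resize(a[135:245,170:300],None,fx=5,fy=5,interpolation=cv2.INTER_CUBIC))
```

```text
farL [0.5349 0.0168 0.032 ]
farR [ 0.5299 -0.0329  0.032 ]
farLbase [0.5375 0.0221 0.    ]
farRbase [ 0.5398 -0.0147  0.    ]
nearL [ 0.3383 -0.3011  0.032 ]
nearR [ 0.333  -0.3443  0.032 ]
nearEndL [ 0.4513 -0.3082  0.02  ]
nearEndR [ 0.4459 -0.353   0.02  ]
farRailRout [ 0.6363 -0.058   0.    ]
farRout [ 0.5334 -0.0402  0.    ]
wingL [0.5114 0.0415 0.02  ]
wingR [ 0.495  -0.0612  0.02  ]
farLtop [6.749e-01 1.000e-04 2.000e-02]
farLtop0 [0.5423 0.0175 0.02  ]
blue [ 0.4494 -0.1158  0.024 ]
bluebase [ 0.4468 -0.1223  0.    ]
yel [0.4533 0.1588 0.024 ]
red [0.523  0.1807 0.024 ]
salt [ 0.6197 -0.1267  0.    ]
spice [0.6632 0.0641 0.    ]
scene endL [ 0.686 -0.003  0.02 ]
scene endR? [ 0.664 -0.058  0.02 ]
scene yel [0.451 0.171 0.012]
scene honey [0.542 0.398 0.084]
scene spicetop [0.668 0.066 0.106]
```

View pics/d.png

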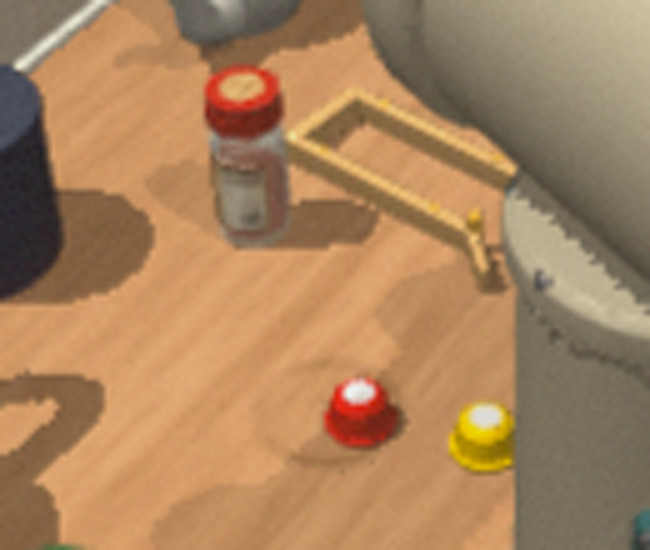

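The far rail is the larger one: its posts are about 55 mm apart against 43 mm, and it is about 150 mm long against 113 mm. It stands between the salt shaker and the spice jar. I'll move over the scene for a wrist look, turning the tool and narrowing the fingers on the way.

Emit:
jog_arm(deltas=[0, 0, -88, 262, -483, 70, 0.19, 0, 0, -88, 262, -483, 70, 0.19, 0, 0, -88, 262, -483, 70, 0.19, 0, 0, -88, 262, -483, 70, 0.19, 0, 0, -88, 262, -483, 70, 0.19, 0, 0, -88, 262, -483, 70, 0.19, 0, 0, -88, 262, -483, 70, 0.19, 0, 0, -88, 262, -483, 70, 0.19, 0, 0, -88, 262, -483, 70, 0.19, 0, 0, -88, 262, -483, 70, 0.19, 0, 0, -88, 262, -483, 70, 0.19, 0, 0, -88, 262, -483, 70, 0.19, 0, 0, -88, 262, -483, 70, 0.19, 0, 0, -88, 262, -483, 70, 0.19, 0, 0, -88, 262, -483, 70, 0.19, 0, 0, -88, 262, -483, 70, 0.19, 0, 0, -88, 262, -483, 70, 0.19, 0, 0, -88, 262, -483, 70, 0.19])

```text
clock: 1.9
position: [0.4496, 0.0611, 0.3124]
ee_rot: [0.0, 0.804, 0.595, 0.0]
contact_force: [-0.2, 0.6, 0.2]
width: 0.0164
gripper_force: 0.0
```

```bash
cat >> h.py <<'E'
def wplane(c,u,v,z=0):
    K=np.array(c["mtx"]);T=np.array(c["cam_to_world"]);f=K[0,0];du,dv=u-K[0,2],v-K[1,2];r=np.hypot(du,dv)+1e-9;t=r/f
    d=T[:3,:3]@np.array([np.sin(t)*du/r,np.sin(t)*dv/r,np.cos(t)]);o=T[:3,3];return o+d*(z-o[2])/d[2]
def st():
    s=manip.get_state();R=s["ee_rot"];w,x,y,z=R;yaw=np.degrees(np.arctan2(1-2*(x*x+z*z),2*(x*y-w*z)))
    print("t",round(s["clock"],2),"p",np.round(s["position"],4),"closing-line yaw",round(yaw,1),"F",np.round(s["contact_force"],1),"w",round(s["width"],4),"q",np.round(s["qpos"],2))
E
python3 - <<'E'
from h import *
st();c=imaging.calibration("wrist");w=imaging.get_image("wrist")
np.savez("w1.npz",mtx=c["mtx"],cam_to_world=c["cam_to_world"]);cv2.imwrite("pics/w1.png",w)
print(np.round(c["mtx"],1).tolist(),np.round(c["cam_to_world"],3).tolist())
cv2.imwrite("pics/w1b.png",cv2.resize(w,(800,600),interpolation=cv2.INTER_CUBIC))
E
```

```text
t 1.9 p [0.4496 0.0611 0.3124] closing-line yaw -17.0 F [-0.2  0.6  0.2] w 0.0164 q [-0.02  0.06  1.61 -0.    1.48  0.28]
[[297.3, 0.0, 256.7], [0.0, 297.3, 194.5], [0.0, 0.0, 1.0]] [[0.956, -0.279, -0.089, 0.47], [-0.293, -0.911, -0.29, 0.135], [0.0, 0.303, -0.953, 0.445], [0.0, 0.0, 0.0, 1.0]]
```

View pics/w1b.png

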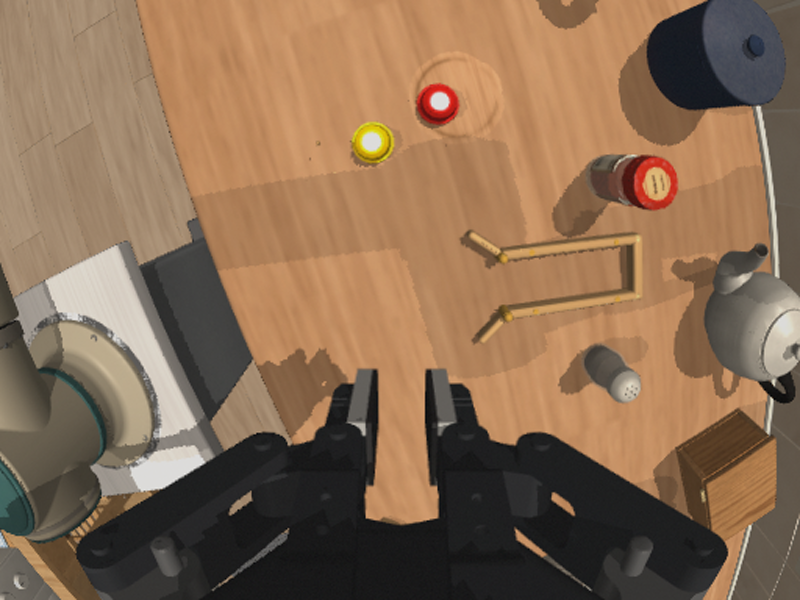

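The wrist view clearly shows the yellow pod at (372,142), red at (440,102) and post tops at (503,257) and (506,315). The lane's end inner corners are at about (633,244) and (633,291). The gripper hides blue.

Run:
```python
from h import *
c=np.load("w1.npz");S=1.5625
for n,u,v,z in [("postL",503,256,.032),("postR",506,315,.032),("endL",634,245,.02),("endR",634,291,.02),("endLout",641,236,.02),("endRout",640,298,.02),("wingL",470,235,.02),("wingR",480,340,.02),("yel",372,142,.024),("red",440,102,.024),("salt",627,388,.09),("spice",655,181,.106)]:
    print(n,wplane(c,u/S,v/S,z).round(4))
im=cv2.imread("pics/w1.png");h=cv2.cvtColor(im,cv2.COLOR_BGR2HSV)
for k,lo,hi in [("red",[0,200,90],[6,255,255]),("yel",[24,170,120],[34,255,255])]:
    m=cv2.inRange(h,np.array(lo),np.array(hi))
    for q in cv2.findContours(m,0,2)[0]:
        if cv2.contourArea(q)>150:
            (x,y),r=cv2.minEnclosingCircle(q);print(k,x,y,r,wplane(c,x,y,.005).round(4))
```

```text
postL [0.5351 0.0263 0.032 ]
postR [ 0.5246 -0.0305  0.032 ]
endL [ 0.6741 -0.0033  0.02  ]
endR [ 0.6664 -0.0515  0.02  ]
endLout [0.684  0.0038 0.02  ]
endRout [ 0.6725 -0.0613  0.02  ]
wingL [0.5117 0.0514 0.02  ]
wingR [ 0.4949 -0.0532  0.02  ]
yel [0.4506 0.1592 0.024 ]
red [0.5191 0.1766 0.024 ]
salt [ 0.6164 -0.1145  0.09  ]
spice [0.6629 0.0712 0.106 ]
red 418.4040222167969 116.54024505615234 16.80816078186035 [0.7185 0.0514 0.005 ]
red 279.7784729003906 66.4240493774414 13.006475448608398 [0.5183 0.1776 0.005 ]
yel 238.23287963867188 90.876708984375 13.365388870239258 [0.45   0.1602 0.005 ]
```

The gate is at (0.530, -0.002) with a heading of -10.4°. The post spacing comes to 57.8 mm and the lane length to 142 mm, both right. Next I'll go behind red, aligned to push it to a point 85 mm in front of the gate.

Emit:
jog_arm(deltas=[0, 0, -7, 90, 164, -200, 0.19, 0, 0, -7, 90, 164, -240, 0.19, 0, 0, -7, 90, 164, -240, 0.19, 0, 0, -7, 90, 164, -240, 0.19, 0, 0, -7, 90, 164, -240, 0.19, 0, 0, -7, 90, 164, -240, 0.19, 0, 0, -7, 90, 164, -240, 0.19, 0, 0, -7, 90, 164, -240, 0.19, 0, 0, -7, 90, 164, -265, 0.19, 0, 0, -7, 90, 164, -280, 0.19, 0, 0, -7, 90, 164, -290, 0.19, 0, 0, -7, 90, 164, -298, 0.19, 0, 0, -7, 90, 164, -298, 0.19])

```text
clock: 3.25
position: [0.5398, 0.224, 0.0147]
ee_rot: [0.0, 0.839, 0.544, 0.0]
contact_force: [0.3, -0.6, -0.4]
width: 0.0162
gripper_force: 0.0
```

Run:
```python
from h import *
st();c=imaging.calibration("wrist");w=imaging.get_image("wrist")
cv2.imwrite("pics/w2.png",w)
h=cv2.cvtColor(w,cv2.COLOR_BGR2HSV)
for k,lo,hi in [("red",[0,200,90],[6,255,255]),("yel",[24,170,120],[34,255,255])]:
    for q in cv2.findContours(cv2.inRange(h,np.array(lo),np.array(hi)),0,2)[0]:
        if cv2.contourArea(q)>150:
            (x,y),r=cv2.minEnclosingCircle(q);print(k,x,y,r,wplane(c,x,y,.005).round(4))
```

```text
t 3.25 p [0.5398 0.224  0.0147] closing-line yaw -24.1 F [ 0.3 -0.6 -0.4] w 0.0162 q [ 0.27  0.5   1.79 -0.    0.86  0.7 ]
red 257.0 328.0 22.203702926635742 [0.5148 0.1719 0.005 ]
```

View pics/w2.png

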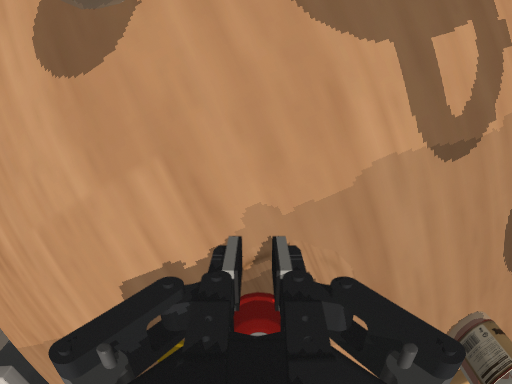

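The view from behind shows red centred between the fingers at (257,318). Pushing it to the point in front of the mouth.

Emit:
jog_arm(deltas=[0, 0, 0, -4, -9, 0, 0.19, 0, 0, 0, -9, -20, 0, 0.19, 0, 0, 0, -14, -31, 0, 0.19, 0, 0, 0, -18.5, -42, 0, 0.19, 0, 0, 0, -23.5, -53, 0, 0.19, 0, 0, 0, -28, -64, 0, 0.19, 0, 0, 0, -33, -75, 0, 0.19, 0, 0, 0, -38, -86, 0, 0.19, 0, 0, 0, -43, -97, 0, 0.19, 0, 0, 0, -48, -108, 0, 0.19, 0, 0, 0, -52.5, -119, 0, 0.19, 0, 0, 0, -57.5, -130, 0, 0.19, 0, 0, 0, -62.5, -141, 0, 0.19, 0, 0, 0, -67, -152, 0, 0.19, 0, 0, 0, -72, -163, 0, 0.19, 0, 0, 0, -76, -172, 0, 0.19, 0, 0, 0, -79, -178, 0, 0.19, 0, 0, 0, -81, -183, 0, 0.19, 0, 0, 0, -81, -183, 0, 0.19])

```text
clock: 5.2
position: [0.4584, 0.0408, 0.0143]
ee_rot: [0.0, 0.839, 0.544, -0.0]
contact_force: [0.8, -0.3, 1.9]
width: 0.0161
gripper_force: 0.5
```

Emit:
jog_arm(deltas=[0, 0, 0, 4, 9, 0, 0.19, 0, 0, 0, 8, 18, 0, 0.19, 0, 0, 0, 10, 22, 10, 0.19, 0, 0, 0, 0, 0, 100, 0.19, 0, 0, -77, -90, 0, 100, 0.19, 0, 0, -77, -90, -10, 120, 0.19, 0, 0, -77, -90, -10, 120, 0.19, 0, 0, -77, -90, -10, 120, 0.19, 0, 0, -77, -90, -10, 120, 0.19, 0, 0, -77, -90, -10, 120, 0.19, 0, 0, -77, -90, -10, 120, 0.19, 0, 0, -77, -90, -10, 120, 0.19, 0, 0, -77, -90, -10, 120, 0.19, 0, 0, -77, -90, -10, 120, 0.19, 0, 0, -77, -90, -10, 120, 0.19])

```text
clock: 6.7
position: [0.3689, 0.0318, 0.1347]
ee_rot: [0.0, 0.996, -0.095, 0.0]
contact_force: [-0.1, -0.5, 0.0]
width: 0.0161
gripper_force: 0.0
```

```bash
cat >> h.py <<'E'
def pods(name="wrist",tag=None):
    st();c=imaging.calibration(name);w=imaging.get_image(name);f=wplane if name=="wrist" else plane
    if tag: cv2.imwrite(f"pics/{tag}.png",w)
    h=cv2.cvtColor(w,cv2.COLOR_BGR2HSV)
    for k,lo,hi in [("red",[0,200,90],[6,255,255]),("yel",[24,170,120],[34,255,255]),("blue",[105,150,70],[125,255,255])]:
        for q in cv2.findContours(cv2.inRange(h,np.array(lo),np.array(hi)),0,2)[0]:
            if cv2.contourArea(q)>(120 if name=="wrist" else 20):
                (x,y),r=cv2.minEnclosingCircle(q);p=f(c,x,y,.005)
                g=p[:2]-[.530,-.002];a=np.radians(-10.4);print(k,round(x),round(y),round(r,1),p.round(4),"lane xy mm",np.round([1e3*(g[0]*np.cos(a)+g[1]*np.sin(a)),1e3*(-g[0]*np.sin(a)+g[1]*np.cos(a))],1))
E
python3 -c "
from h import *
pods('wrist','w3');pods('side','s3')"
```

```text
t 6.7 p [0.3689 0.0318 0.1347] closing-line yaw -100.9 F [-0.1 -0.5  0. ] w 0.0161 q [-0.1   0.06  2.07 -0.    1.    1.66]
red 258 100 22.2 [0.4459 0.0156 0.005 ] lane xy mm [-85.9   2.2]
yel 106 131 20.1 [0.4514 0.1622 0.005 ] lane xy mm [-106.9  147.3]
blue 401 80 20.8 [ 0.4458 -0.1208  0.005 ] lane xy mm [ -61.4 -132. ]
t 6.75 p [0.3689 0.0318 0.1346] closing-line yaw -100.9 F [ 0.2 -0.7 -1.2] w 0.0164 q [-0.1   0.06  2.07 -0.    1.    1.66]
red 244 214 5.2 [0.4472 0.0167 0.005 ] lane xy mm [-84.8   3.4]
yel 231 193 4.8 [0.4525 0.1649 0.005 ] lane xy mm [-106.4  150.1]
blue 261 238 6.4 [ 0.4477 -0.1183  0.005 ] lane xy mm [ -59.9 -129.3]
```

View pics/w3.png

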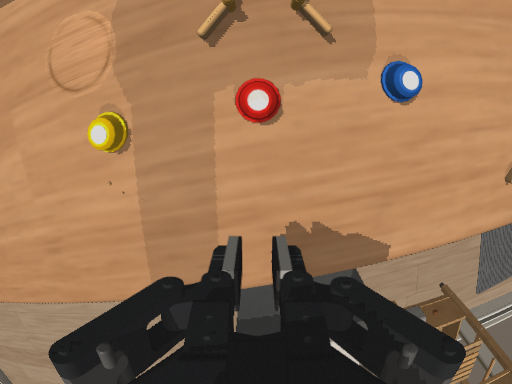

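Red sits 86 mm before the gate and 2 mm off the lane line. Yellow and blue are clear. Now pushing red through the gate with a narrower gap.

Emit:
jog_arm(deltas=[0, 0, 0.5, 24, -6.5, -45, 0.12, 0, 0, 0.5, 24, -6.5, -80, 0.12, 0, 0, 0.5, 24, -6.5, -105, 0.12, 0, 0, 0.5, 24, -6.5, -115, 0.12, 0, 0, 0.5, 24, -6.5, -120, 0.12, 0, 0, 0.5, 24, -6.5, -120, 0.12])

```text
clock: 7.4
position: [0.3928, 0.025, 0.014]
ee_rot: [0.0, 0.996, -0.092, -0.001]
contact_force: [-0.2, 0.4, 0.6]
width: 0.0104
gripper_force: 0.0
```

Emit:
jog_arm(deltas=[0, 0, 0, 8, -1.5, 0, 0.12, 0, 0, 0, 19.5, -4, 0, 0.12, 0, 0, 0, 31.5, -6.5, 0, 0.12, 0, 0, 0, 43, -8.5, 0, 0.12, 0, 0, 0, 55, -11, 0, 0.12, 0, 0, 0, 66.5, -13.5, 0, 0.12, 0, 0, 0, 78.5, -15.5, 0, 0.12, 0, 0, 0, 90, -18, 0, 0.12, 0, 0, 0, 102, -20.5, 0, 0.12, 0, 0, 0, 112, -22.5, 0, 0.12, 0, 0, 0, 119.5, -24, 0, 0.12, 0, 0, 0, 126.5, -25.5, 0, 0.12, 0, 0, 0, 131.5, -26.5, 0, 0.12, 0, 0, 0, 135, -27, 0, 0.12, 0, 0, 0, 135, -27, 0, 0.12])

```text
clock: 8.9
position: [0.5282, -0.0021, 0.0144]
ee_rot: [0.0, 0.996, -0.092, -0.001]
contact_force: [-1.9, -0.0, 4.7]
width: 0.0101
gripper_force: 2.4
```

Emit:
jog_arm(deltas=[0, 0, 0, -12, 2, 0, 0.12, 0, 0, 0, -30, 5.5, 0, 0.12, 0, 0, 0, -60, 11, 10, 0.12, 0, 0, 0, -70, 13, 50, 0.19, 0, 0, 0, -90, 13, 100, 0.19, 0, 0, 0, -130, 13, 130, 0.19, 0, 0, 0, -130, 13, 130, 0.19])

```text
clock: 9.6
position: [0.3951, 0.0113, 0.1472]
ee_rot: [0.0, 0.996, -0.092, 0.002]
contact_force: [-0.1, -0.2, -0.4]
width: 0.0165
gripper_force: 0.0
```

```bash
python3 -c "
from h import *
pods('wrist','w4')"
```

```text
t 9.6 p [0.3951 0.0113 0.1472] closing-line yaw -100.6 F [-0.1 -0.2 -0.4] w 0.0165 q [-0.15  0.09  2.01 -0.    1.04  1.61]
red 244 16 21.3 [ 0.5531 -0.0072  0.005 ] lane xy mm [23.6 -0.9]
yel 102 159 18.5 [0.4514 0.1624 0.005 ] lane xy mm [-107.   147.5]
blue 380 111 20.0 [ 0.4455 -0.1203  0.005 ] lane xy mm [ -61.8 -131.6]
```

View pics/w4.png

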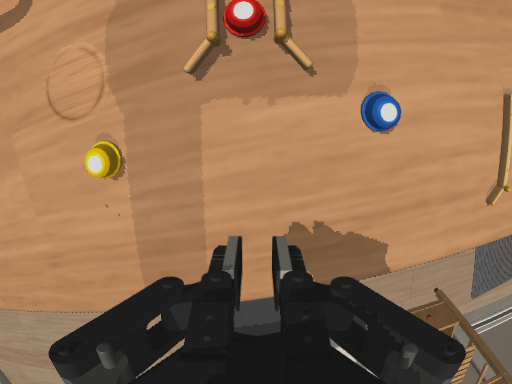

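Red is about 24 mm inside the gate and between the rails, so it is wholly inside. Next is blue: turning and going behind it from the -y side.

Emit:
jog_arm(deltas=[0, 0, 100.5, 51, -184, 0, 0.19, 0, 0, 100.5, 51, -184, 0, 0.19, 0, 0, 100.5, 51, -184, 0, 0.19, 0, 0, 100.5, 51, -184, 0, 0.19, 0, 0, 100.5, 51, -184, 0, 0.19, 0, 0, 100.5, 51, -184, 0, 0.19, 0, 0, 100.5, 51, -184, 0, 0.19, 0, 0, 100.5, 51, -184, 0, 0.19, 0, 0, 100.5, 51, -184, 0, 0.19, 0, 0, 100.5, 51, -184, 0, 0.19, 0, 0, 100.5, 51, -184, 0, 0.19, 0, 0, 100.5, 51, -184, 0, 0.19, 0, 0, 100.5, 51, -184, 0, 0.19, 0, 0, 100.5, 51, -184, -50, 0.19, 0, 0, 100.5, 51, -184, -90, 0.19, 0, 0, 100.5, 51, -184, -115, 0.19, 0, 0, 100.5, 51, -184, -128, 0.19, 0, 0, 100.5, 51, -184, -132.5, 0.19, 0, 0, 100.5, 51, -184, -132.5, 0.19])

```text
clock: 11.55
position: [0.4485, -0.1728, 0.0114]
ee_rot: [-0.001, 0.708, 0.706, -0.0]
contact_force: [0.3, -0.1, 0.4]
width: 0.0163
gripper_force: 0.0
```

```bash
python3 -c "
from h import *
st()"
```

```text
t 11.55 p [ 0.4485 -0.1728  0.0114] closing-line yaw -0.2 F [ 0.3 -0.1  0.4] w 0.0163 q [-0.51  0.39  2.02  0.    0.73 -0.51]
```

The arm sits 3 mm low and 2.5 mm off in x. I'll correct both, then push blue across.

Emit:
jog_arm(deltas=[0, 0, 0, -2.5, 0, 3, 0.19, 0, 0, 0, -2.5, 8, 3, 0.19, 0, 0, 0, -2.5, 20, 3, 0.19, 0, 0, 0, -2.5, 32, 3, 0.19, 0, 0, 0, -2.5, 44, 3, 0.19, 0, 0, 0, -2.5, 56, 3, 0.19, 0, 0, 0, -2.5, 68, 3, 0.19, 0, 0, 0, -2.5, 80, 3, 0.19, 0, 0, 0, -2.5, 92, 3, 0.19, 0, 0, 0, -2.5, 104, 3, 0.19, 0, 0, 0, -2.5, 116, 3, 0.19, 0, 0, 0, -2.5, 128, 3, 0.19, 0, 0, 0, -2.5, 138, 3, 0.19, 0, 0, 0, -2.5, 146, 3, 0.19, 0, 0, 0, -2.5, 152, 3, 0.19, 0, 0, 0, -2.5, 156, 3, 0.19, 0, 0, 0, -2.5, 157, 3, 0.19, 0, 0, 0, -2.5, 157, 3, 0.19])

```text
clock: 13.35
position: [0.4464, -0.0161, 0.0148]
ee_rot: [0.0, 0.707, 0.707, 0.0]
contact_force: [-0.9, 0.4, -0.0]
width: 0.0163
gripper_force: 0.0
```

Emit:
jog_arm(deltas=[0, 0, 0, 0, -10, 0, 0.19, 0, 0, 0, 0, -22, 2, 0.19, 0, 0, 0, 0, -25, 40, 0.19, 0, 0, 0, -20, -10, 80, 0.19, 0, 0, -100.5, -55, 30, 120, 0.19, 0, 0, -100.5, -75, 45, 120, 0.19, 0, 0, -100.5, -75, 45, 120, 0.19, 0, 0, -100.5, -75, 45, 120, 0.19, 0, 0, -100.5, -75, 45, 120, 0.19, 0, 0, -100.5, -75, 45, 120, 0.19, 0, 0, -100.5, -75, 45, 120, 0.19, 0, 0, -100.5, -75, 45, 120, 0.19, 0, 0, -100.5, -75, 45, 120, 0.19, 0, 0, -100.5, -75, 45, 120, 0.19, 0, 0, -100.5, -75, 45, 120, 0.19, 0, 0, -100.5, -75, 45, 120, 0.19, 0, 0, -100.5, -75, 45, 120, 0.19, 0, 0, -100.5, -75, 45, 120, 0.12])

```text
clock: 15.15
position: [0.3715, 0.0283, 0.1349]
ee_rot: [0.0, 0.996, -0.092, 0.0]
contact_force: [0.8, -0.1, 0.2]
width: 0.0102
gripper_force: 0.0
```

```bash
python3 -c "
from h import *
pods('wrist','w5')"
```

```text
t 15.15 p [0.3715 0.0283 0.1349] closing-line yaw -100.5 F [ 0.8 -0.1  0.2] w 0.0102 q [-0.11  0.07  2.07 -0.    1.01  1.64]
yel 103 133 20.2 [0.4522 0.163  0.005 ] lane xy mm [-106.3  148.2]
blue 260 104 22.3 [0.4448 0.0112 0.005 ] lane xy mm [-86.2  -2.4]
```

Blue is lined up at lane (-86, -2.4), so I'm pushing it through the gate.

Emit:
jog_arm(deltas=[0, 0, 0, 20.5, -7.5, -45, 0.12, 0, 0, 0, 20.5, -7.5, -80, 0.12, 0, 0, 0, 20.5, -7.5, -105, 0.12, 0, 0, 0, 20.5, -7.5, -115, 0.12, 0, 0, 0, 20.5, -7.5, -120, 0.12, 0, 0, 0, 20.5, -7.5, -120, 0.12])

```text
clock: 15.8
position: [0.3918, 0.0214, 0.0145]
ee_rot: [0.0, 0.996, -0.092, -0.001]
contact_force: [0.4, 0.1, -0.4]
width: 0.0101
gripper_force: 0.0
```

Emit:
jog_arm(deltas=[0, 0, 0, 8, -1.5, 0, 0.12, 0, 0, 0, 20, -3.5, 0, 0.12, 0, 0, 0, 32, -5.5, 0, 0.12, 0, 0, 0, 44, -7.5, 0, 0.12, 0, 0, 0, 56, -9.5, 0, 0.12, 0, 0, 0, 68, -11.5, 0, 0.12, 0, 0, 0, 80, -13, 0, 0.12, 0, 0, 0, 92, -15, 0, 0.12, 0, 0, 0, 104, -17, 0, 0.12, 0, 0, 0, 114, -19, 0, 0.12, 0, 0, 0, 122, -20, 0, 0.12, 0, 0, 0, 129, -21.5, 0, 0.12, 0, 0, 0, 134, -22, 0, 0.12, 0, 0, 0, 137, -22.5, 0, 0.12, 0, 0, 0, 139, -23, 0, 0.12, 0, 0, 0, 139, -23, 0, 0.12])

```text
clock: 17.4
position: [0.5302, -0.0014, 0.0149]
ee_rot: [-0.0, 0.996, -0.092, -0.001]
contact_force: [-3.6, 0.5, 5.1]
width: 0.0102
gripper_force: 3.3
```

Emit:
jog_arm(deltas=[0, 0, 0, -12, 2, 0, 0.12, 0, 0, 0, -30, 5.5, 0, 0.12, 0, 0, 0, -60, 11, 10, 0.12, 0, 0, 0, -70, 13, 50, 0.19, 0, 0, 0, -90, 13, 100, 0.19, 0, 0, 0, -100, 13, 150, 0.19, 0, 0, 0, -100, 13, 180, 0.19, 0, 0, 0, -100, 13, 180, 0.19])

```text
clock: 18.2
position: [0.434, 0.0111, 0.1997]
ee_rot: [0.0, 0.996, -0.092, 0.006]
contact_force: [0.2, 0.2, 0.3]
width: 0.0162
gripper_force: 0.0
```

```bash
python3 -c "
from h import *
pods('wrist','w6')"
```

```text
t 18.2 p [0.434  0.0111 0.1997] closing-line yaw -100.6 F [0.2 0.2 0.3] w 0.0162 q [-0.13  0.09  1.86 -0.    1.18  1.62]
red 252 29 17.7 [ 0.5942 -0.0139  0.005 ] lane xy mm [65.3 -0.1]
yel 132 183 15.6 [0.4506 0.1616 0.005 ] lane xy mm [-107.6  146.5]
blue 252 63 17.7 [ 0.5548 -0.0068  0.005 ] lane xy mm [25.3 -0.2]
```

View pics/w6.png

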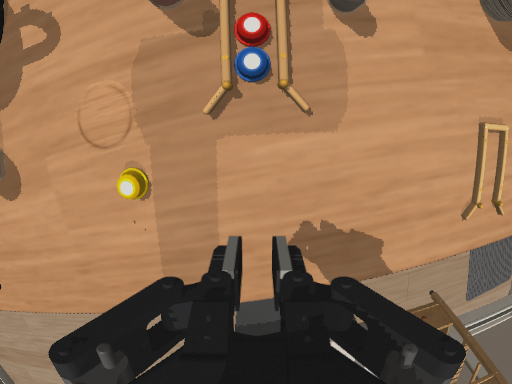

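Red and blue stand in line in the lane at 65 mm and 25 mm. Now yellow: going behind it on the +y side.

Emit:
jog_arm(deltas=[0, 0, 99, 18.5, 203, -30, 0.19, 0, 0, 99, 18.5, 203, -60, 0.19, 0, 0, 99, 18.5, 203, -60, 0.19, 0, 0, 99, 18.5, 203, -60, 0.19, 0, 0, 99, 18.5, 203, -60, 0.19, 0, 0, 99, 18.5, 203, -60, 0.19, 0, 0, 99, 18.5, 203, -60, 0.19, 0, 0, 99, 18.5, 203, -60, 0.19, 0, 0, 99, 18.5, 203, -60, 0.19, 0, 0, 99, 18.5, 203, -60, 0.19, 0, 0, 99, 18.5, 203, -60, 0.19, 0, 0, 99, 18.5, 203, -60, 0.19, 0, 0, 99, 18.5, 203, -60, 0.19, 0, 0, 99, 18.5, 203, -110, 0.19, 0, 0, 99, 18.5, 203, -145, 0.19, 0, 0, 99, 18.5, 203, -165, 0.19, 0, 0, 99, 18.5, 203, -180, 0.19, 0, 0, 99, 18.5, 203, -185, 0.19, 0, 0, 99, 18.5, 203, -185, 0.19, 0, 0, 99, 18.5, 203, -185, 0.19])

```text
clock: 20.25
position: [0.4475, 0.2139, 0.0112]
ee_rot: [-0.001, 0.717, 0.697, -0.002]
contact_force: [-6.6, -2.5, 24.7]
width: 0.0164
gripper_force: 12.1
```

```bash
python3 -c "
from h import *
st()"
```

```text
t 20.25 p [0.4475 0.2139 0.0112] closing-line yaw -1.7 F [-6.6 -2.5 24.7] w 0.0164 q [ 0.31  0.41  1.99 -0.    0.75  0.33]
```

The fingertips touch the worktop at 25 N because the arm was still lagging when the last call began. I'll raise 5 mm, shift 3 mm in x, then push yellow across.

Emit:
jog_arm(deltas=[0, 0, 0, 0, 0, 5, 0.19, 0, 0, 0, 3, 0, 5, 0.19, 0, 0, 0, 3, -8, 5, 0.19, 0, 0, 0, 3, -20, 5, 0.19, 0, 0, 0, 3, -32, 5, 0.19, 0, 0, 0, 2.5, -44, 5, 0.19, 0, 0, 0, 2, -56, 5, 0.19, 0, 0, 0, 1.5, -68, 5, 0.19, 0, 0, 0, 1, -80, 5, 0.19, 0, 0, 0, 0.5, -92, 5, 0.19, 0, 0, 0, 0, -104, 5, 0.19, 0, 0, 0, -0.5, -116, 5, 0.19, 0, 0, 0, -1, -128, 5, 0.19, 0, 0, 0, -1.5, -140, 5, 0.19, 0, 0, 0, -2, -150, 5, 0.19, 0, 0, 0, -2, -158, 5, 0.19, 0, 0, 0, -2.5, -164, 5, 0.19, 0, 0, 0, -2.5, -169, 5, 0.19, 0, 0, 0, -2.5, -172, 5, 0.19, 0, 0, 0, -2.5, -172, 5, 0.19])

```text
clock: 22.25
position: [0.4469, 0.0423, 0.0148]
ee_rot: [0.0, 0.717, 0.697, 0.0]
contact_force: [0.2, 0.6, 0.2]
width: 0.016
gripper_force: 0.0
```

Emit:
jog_arm(deltas=[0, 0, 0, 0, 10, 0, 0.19, 0, 0, 0, 0, 22, 2, 0.19, 0, 0, 0, 0, 25, 40, 0.19, 0, 0, 0, -20, 10, 80, 0.19, 0, 0, -98.5, -55, 0, 120, 0.19, 0, 0, -98.5, -75, -15, 120, 0.19, 0, 0, -98.5, -75, -15, 120, 0.19, 0, 0, -98.5, -75, -15, 120, 0.19, 0, 0, -98.5, -75, -15, 120, 0.19, 0, 0, -98.5, -75, -15, 120, 0.19, 0, 0, -98.5, -75, -15, 120, 0.19, 0, 0, -98.5, -75, -15, 120, 0.19, 0, 0, -98.5, -75, -15, 120, 0.19, 0, 0, -98.5, -75, -15, 120, 0.19, 0, 0, -98.5, -75, -15, 120, 0.19, 0, 0, -98.5, -75, -15, 120, 0.19, 0, 0, -98.5, -75, -15, 120, 0.19, 0, 0, -98.5, -75, -15, 120, 0.12, 0, 0, -98.5, -75, -15, 120, 0.12])

```text
clock: 24.15
position: [0.3718, 0.0279, 0.1349]
ee_rot: [0.0, 0.996, -0.087, 0.0]
contact_force: [0.4, -0.1, -0.1]
width: 0.0107
gripper_force: 0.0
```

```bash
python3 -c "
from h import *
pods('wrist','w7')"
```

```text
t 24.15 p [0.3718 0.0279 0.1349] closing-line yaw -100.0 F [ 0.4 -0.1 -0.1] w 0.0107 q [-0.11  0.07  2.07 -0.    1.01  1.63]
yel 257 105 22.3 [0.4441 0.0143 0.005 ] lane xy mm [-87.4   0.6]
```

Yellow is lined up, so this is the final push, slightly deeper than before.

Emit:
jog_arm(deltas=[0, 0, -0.5, 19.5, -4, -45, 0.12, 0, 0, -0.5, 19.5, -4, -80, 0.12, 0, 0, -0.5, 19.5, -4, -105, 0.12, 0, 0, -0.5, 19.5, -4, -115, 0.12, 0, 0, -0.5, 19.5, -4, -120, 0.12, 0, 0, -0.5, 19.5, -4, -120, 0.12])

```text
clock: 24.8
position: [0.3912, 0.0235, 0.0145]
ee_rot: [0.0, 0.996, -0.092, -0.001]
contact_force: [0.4, 1.0, 0.4]
width: 0.0105
gripper_force: 0.0
```

Emit:
jog_arm(deltas=[0, 0, 0, 8, -1.5, 0, 0.12, 0, 0, 0, 20, -4, 0, 0.12, 0, 0, 0, 32, -6, 0, 0.12, 0, 0, 0, 44, -8, 0, 0.12, 0, 0, 0, 56, -10.5, 0, 0.12, 0, 0, 0, 68, -12.5, 0, 0.12, 0, 0, 0, 80, -15, 0, 0.12, 0, 0, 0, 92, -17, 0, 0.12, 0, 0, 0, 104, -19.5, 0, 0.12, 0, 0, 0, 114, -21.5, 0, 0.12, 0, 0, 0, 122, -23, 0, 0.12, 0, 0, 0, 129, -24, 0, 0.12, 0, 0, 0, 134, -25, 0, 0.12, 0, 0, 0, 138, -26, 0, 0.12, 0, 0, 0, 141, -26.5, 0, 0.12, 0, 0, 0, 143, -26.5, 0, 0.12, 0, 0, 0, 143, -26.5, 0, 0.12])

```text
clock: 26.5
position: [0.5336, -0.003, 0.0149]
ee_rot: [0.0, 0.996, -0.092, -0.001]
contact_force: [-4.4, 0.5, 5.7]
width: 0.0103
gripper_force: 3.1
```

Emit:
jog_arm(deltas=[0, 0, 0, -12, 2, 0, 0.12, 0, 0, 0, -30, 5.5, 0, 0.12, 0, 0, 0, -60, 11, 10, 0.12, 0, 0, 0, -70, 13, 50, 0.19, 0, 0, 0, -90, 13, 100, 0.19, 0, 0, 0, -90, 13, 150, 0.19, 0, 0, 0, -90, 13, 200, 0.19, 0, 0, 0, -90, 13, 200, 0.19, 0, 0, 0, -90, 13, 200, 0.19])

```text
clock: 27.4
position: [0.4452, 0.0099, 0.2162]
ee_rot: [0.0, 0.996, -0.092, 0.002]
contact_force: [0.3, 0.0, -0.7]
width: 0.0163
gripper_force: 0.0
```

```bash
python3 -c "
from h import *
pods('wrist','w8');pods('side','s8')
cv2.imwrite('pics/m8.png',np.vstack([cv2.imread('pics/w8.png')[:220],cv2.imread('pics/s8.png')[100:380]]))"
```

```text
t 27.4 p [0.4452 0.0099 0.2162] closing-line yaw -100.6 F [ 0.3  0.  -0.7] w 0.0163 q [-0.13  0.1   1.81 -0.    1.24  1.62]
red 252 6 16.8 [ 0.6358 -0.0216  0.005 ] lane xy mm [ 1.076e+02 -1.000e-01]
yel 253 70 17.3 [ 0.5592 -0.008   0.005 ] lane xy mm [29.8 -0.6]
blue 253 38 16.9 [ 0.597  -0.0146  0.005 ] lane xy mm [68.1 -0.3]
t 27.45 p [0.444  0.01   0.2145] closing-line yaw -100.6 F [-0.2 -0.4 -0.7] w 0.0158 q [-0.13  0.1   1.81 -0.    1.24  1.62]
```

View pics/m8.png

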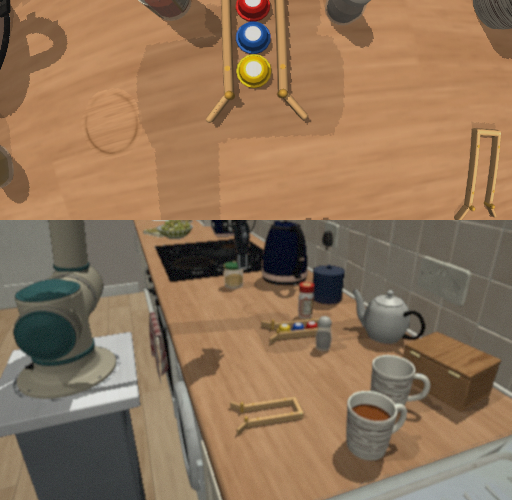

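The wrist part shows red, blue and yellow in a row at (252,6), (253,38) and (253,70). They sit 107, 68 and 30 mm past the gate. In the side part all three stand upright, the salt shaker, spice jar and honey jar are in place, and the arm is clear.

```bash
python3 -c "
from rig import manip
print(manip.sign_off())"
```

```text
the job is handed in; nothing more can be done
None
```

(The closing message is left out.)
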